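Put the milk roll under the glass dome with the pastry tongs

TASK

Keep the last milk roll fresh: use the spring tongs to lift it off the serving dish and lay it, base down, in the middle of the round wooden cake board, without dropping it and without the robot itself ever touching the roll. Lay the tongs back down flat on the bare table and let go of them, then set the glass dome gently over the roll so that it sits level on the board inside the raised lip. Leave the mandarin and the juice glass where they are.

Things in the scene. Friction and masses are not known exactly. Their poses are not given: they have to be found in the camera images.
- milk_roll: the milk roll: an oval bread roll 76 mm wide (its x) by 107 mm long (its y) by 46 mm high, 45 g, flat base; origin at the centre of its base, z up. It is widest 5 to 20 mm above its base. It lies on the serving dish near one end, its long axis roughly across the dish
- dish: long white porcelain serving dish, 346 mm (its x) by 162 mm (its y), pointed-oval; inner floor 7 mm above its underside, rim 14 to 22 mm high; origin at the centre of its underside; heavy, it does not shift
- mandarin: a mandarin, 55 mm across, lying near the other end of the dish; origin at its underside. To be left there
- tongs: spring tongs lying flat, 226 mm long, 0.11 kg: two steel straps joined by a bow at the rear (pivot at x = -75 mm), black ribbed grip sleeves (x = -25 to 25, z = 6 to 26 mm), tall black paddle jaws (x = 85 to 135, z = 0 to 34 mm); the straps between lie at z over 10 mm. Origin on the table under the midpoint between the sleeves, x towards the jaws, z up; the frame is the left-hand strap's
- tongs_grip (a point): midpoint between the two sleeves of the open tongs, 16 mm above their underside; take them here, fingers outside both sleeves, 61 mm wide over them when open. A spring opens them: it takes 7 N on each sleeve to begin closing, 12 N at 46 mm; pressed to about 55 mm they are held firmly with the jaws wide open
- tongs_jaws (a point): midpoint between the two jaws of the open tongs, 110 mm ahead of the grip and 17 mm above the underside. Open, the jaws stand 111 mm apart inside; they move 2.5 times as far as the sleeves and are parallel, 74 mm apart, when the sleeves are pressed to 46 mm
- tongs_arm (a joint): closing angle of the tongs, rad: 0 fully open, 0.2 jaws 74 mm apart, 0.48 as far as they close
- cake_board: round wooden cake board, 200 mm across, 21 mm high, with a raised lip; inside the lip (177 mm across) its floor lies 14 mm above the underside. Origin at the centre of the underside, z up; loose, 0.9 kg
- dome: glass dome with a wooden knob, standing on its rim on the table; 170 mm across at the rim (161 mm inside, straight walls up to 50 mm), 132 mm high with the knob. Origin at the centre of the rim plane, z up; 0.5 kg. Seated, its rim plane lies on the board's floor, 3.5 mm clear of the lip all round
- dome_knob (a point): centre of the dome's round wooden knob, 119 mm above the rim plane; the knob is 32 mm across and 20 mm high there, and its neck stands on the glass 26 mm below this point
- juice_glass: a stem glass of orange juice, 244 mm high, behind the work, a bystander; origin under its foot
Things that resemble listed ones, but are neither listed nor needed, are in the scene too. Leave any green or turquoise look-alike of the milk_roll alone.

How it is judged (in metres and radians):
On the way, in this order (a step that is already met when the one before it is completed fails the run):
1. the roll is held up clear of the dish by the tongs (contact force between milk_roll and tongs above 0.3 N and height (world z) of milk_roll above 0.035 m and contact force between milk_roll and dish below 0.05 N), for 0.2 s.
2. the roll lies on the cake board and the tongs have let go of it (horizontal distance between milk_roll and cake_board below 0.035 m and z of milk_roll in the frame of cake_board below 0.022 m and contact force between milk_roll and cake_board above 0.05 N and contact force between milk_roll and tongs below 0.02 N), for 0.2 s.
At the end, for the whole second after the job is handed in: The roll lies base down on the board's floor, within 35 mm of its centre; the dome sits on the floor inside the lip, within 6 mm of centre, its rim plane within 1.5 mm above the floor and 0.015 rad of level; board and tongs lie flat on the table; all at rest (horizontal distance between milk_roll and cake_board below 0.035 m and z of milk_roll in the frame of cake_board between 0.008 and 0.022 m and angle between milk_roll's own z axis and vertical below 0.3 rad and horizontal distance between dome and cake_board below 0.006 m and z of dome in the frame of cake_board between 0.011 and 0.0155 m and angle between the z axis of dome and the z axis of cake_board, either way round below 0.015 rad and angle between cake_board's own z axis and vertical below 0.03 rad and height (world z) of tongs below 0.006 m and angle between tongs's own z axis and vertical below 0.08 rad and linear speed of each of dome, milk_roll, tongs below 0.02 m/s); the robot touches nothing.
It fails at once if the robot touched the roll (contact force between any of the arm, the fingers and milk_roll above 0.1 N).
It fails at once if the roll was dropped: let fall from more than about 25 mm above the board or the table (contact force between anything else and milk_roll below 0.005 N and height (world z) of milk_roll above 0.04 m).
It fails at once if the dome was dropped or banged onto the board (over 130 N, a fall of some 12 mm) (contact force between dome and cake_board above 130 N).
It fails at once if the mandarin was moved more than 30 mm (distance of mandarin from where it was at the start of the episode above 0.03 m).
It fails at once if the juice glass was moved more than 30 mm (distance of juice_glass from where it was at the start of the episode above 0.03 m).
It also fails if it takes over 72 s, if anything falls off the work surface, if the arm or the gripper's body presses on something with over 40 N, if the wrist force passes 120 N, or if a joint passes its speed limit or range.

ROBOT

A 6-joint arm with a two-finger parallel gripper is mounted at the origin on a cart in front of the work surface, level with it; the furniture and walls round the work are solid. World frame = base frame: x ahead of the robot, y to its left, z up, the work surface at z = 0. Lengths are in mm, angles in rad, forces in N, time in s.
With the tool pointing down it reaches from about 300 to 850 mm from the base axis. Payload 5.4 kg.
Tool frame: the origin (TCP) lies midway between the tips of the shut fingers; the grasp point (between the pads) lies 19 mm behind it; z points along the fingers, y is the line along which they close (so a half turn about z gives the same grasp; the last joint's range is limited). The gripper opens to 85 mm and grips with 20 to 120 N. Pads are 22 mm wide; open, the fingers measure 114 mm over their backs; the gripper's body (76 mm by 85 mm) begins 54 mm behind the grasp point. The pads swing forward as they close: fully open they stand 13 mm farther back than shut.
Start: joints at [-1.387, 0.158, 1.597, -0, 1.386, -0.21], TCP at [220.603, -530.981, 231.299] pointing down, gripper open.
Joint ranges: [-2.91, 2.91], [-0.94, 2.29], [0.18, 2.7], [-1.29, 4.43], [0.17, 2.64], [-3, 3]. Speed limits (rad/s): [2.57, 2.57, 3.14, 3.14, 3.14, 3.14].

INTERFACE

Orientations are given as a rotation vector (axis times angle).
In Python, from rig import r gives the robot as it stands.
- The arm moves only by the tool move_arm, never from a script. Its argument "moves" is a list of rows, each an object with "delta_pos": the shift along the tool's x, y, z in mm, a list of three; "yaw": the turn about the tool's z in degrees. A call has 1 to 12 rows; each row is the pose to reach, as a shift and turn from the pose commanded when the call began, along the tool's axes at that moment; what a row does not reach only later rows make up. A row lasts 1/10 s, in which the tool goes at most 50 mm and 8.59 degrees, less where a joint would pass 70% of its speed; a pose out of reach is approached as far as the arm can. A call with a gripper value outside its range is refused whole. "gripper" is the finger opening in mm, from 0 to 85.4, set as the call begins (left out, the last holds). The fingers move at their own pace and stop on an object; the grip force is fixed at half the most. Time passes only in rows, so rows that repeat a pose let the fingers close. It gives the time, the measured TCP pose, the force, the opening and the grip force at its end, in the units of the state.
- r.state(): the state, without advancing time (a new reading comes with each control period).
- r.grab_frame(name): name is "side" or "top" or "wrist"; returns the picture (400x640x3 uint8, red, green, blue); there is no depth.
- r.camera_model(name): a dict with "K" (3x3 intrinsics, pixels), "rvec" (rotation vector, rad) and "tvec" (3), from world to camera coordinates, as OpenCV has them. Camera axes: x right, y down, z forward; pixel columns grow to the right and rows downward; lengths in mm; the calibration is good to about 2 mm. The wrist camera is an equidistant fisheye: a pixel r from the principal point sees the ray r / f radians off the axis. A picture is of the moment at which its call begins: read the wrist's pose just before it. camera_model takes no time and is no camera call; for the wrist camera it gives the pose at the moment of the call.
- r.close_job(): hands the job in; it is judged then, once.
The state is a dict: "time": time; "joint_pos": joint angles; "joint_velocities": joint speeds; "joint_torque": joint torques, N m; "eef_pos": TCP position; "ee_rot": TCP orientation; "force": force on the tool from outside, world axes, zero at the start; "ft_torque": the same for the moment, N m; "gripper_width": opening from 0.0 (shut) to 1.0 (fully open); "finger_force": force on a finger pad.
Only numpy, scipy, OpenCV 4.12 (cv2) and the standard library are available. Lean on these libraries where they do the work, as an engineer would, in place of code of your own. Each camera call takes 0.05 s, during which the arm holds its last target. There are 200 camera calls.

## Working session

There is one attempt and no reset: what is moved stays moved. The work goes in short steps, Python scripts to look and compute and a tool call to move; the robot and the scene stay as the last step left them, time stands still between calls to the robot, and variables do not carry over. Pictures are saved under pics/ and viewed, at most 10 in all, crops included, and the job is handed in when it is done.

Besides the shell and the picture viewer there is one more tool, called after ">>>" by a JSON object that holds its "method" and its "body", one argument or row to a line. move_arm: Moves the arm, as the interface text tells. Its arguments: {"type":"object","properties":{"moves":{"type":"array","items":{"type":"object","properties":{"delta_pos":{"type":"array","items":{"type":"number"}},"yaw":{"type":"number"}}}},"gripper":{"type":"number"}},"required":["moves"]}

```bash
ls; mkdir -p pics; python3 - <<'E'
from rig import r
import cv2
for n in ("top","side"):
    cv2.imwrite(f"pics/{n}0.png",r.grab_frame(n)[:,:,::-1]); m=r.camera_model(n); print(n,m)
print(r.state())
E
```

```text
pics
top {'K': array([[400.21305364,   0.        , 317.47931494],
       [  0.        , 400.21305364, 198.60309316],
       [  0.        ,   0.        ,   1.        ]]), 'rvec': array([ 2.13793191, -2.17883223,  0.16767967]), 'tvec': array([ 155.28802257,  612.48341538, 1332.63800531])}
side {'K': array([[493.87451645,   0.        , 314.31146701],
       [  0.        , 493.87451645, 196.82372771],
       [  0.        ,   0.        ,   1.        ]]), 'rvec': array([ 0.06373635,  2.8286705 , -1.26530987]), 'tvec': array([ 574.44576642,  -33.94256925, 1786.10228239])}
{'time': 0.1, 'joint_pos': array([-1.38709876e+00,  1.59026869e-01,  1.59813484e+00, -1.99905416e-05,
        1.38620860e+00, -2.10120742e-01]), 'joint_velocities': array([ 0.00068783, -0.00139469, -0.00317272,  0.00094038, -0.00020701,
       -0.00023689]), 'joint_torque': array([-5.23618310e-04, -3.96990824e+01, -3.32338357e+01, -2.03166487e-04,
        4.23275764e-03, -1.64636219e-05]), 'eef_pos': array([ 220.4968313 , -530.43743426,  230.3781273 ]), 'ee_rot': array([-3.07913983e+00, -6.14276395e-01, -6.02693768e-06]), 'force': array([-0.76050713,  0.23200739, -0.68711672]), 'ft_torque': array([ 0.01896488, -0.04239287, -0.01419042]), 'finger_force': 0.0, 'gripper_width': 0.9972632110104699}
```

View pics/top0.png

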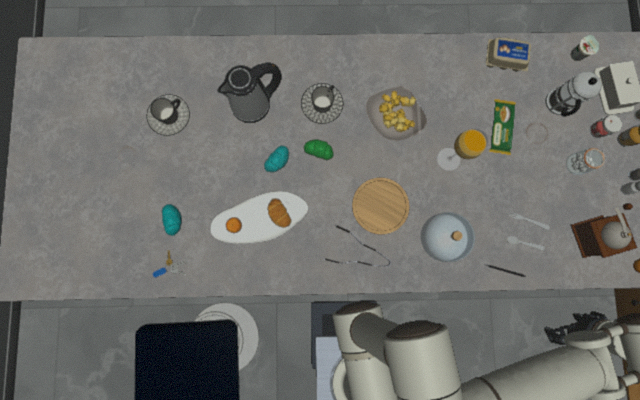

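View pics/side0.png

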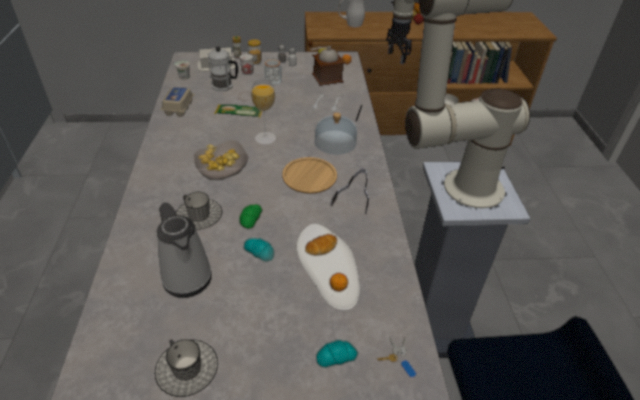

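Top view: the roll is at (279,212), the mandarin at (234,225), the board at (380,206) and the dome at (447,237) with its knob near (457,235). The tongs have their bow at (388,264) and jaw tips at (326,261) and (338,227). The side view agrees.

```bash
cat > h.py <<'E'
from rig import r
import cv2, numpy as np
R=lambda v: cv2.Rodrigues(np.array(v,float))[0]
def rays(name,px,m=None):
    m=m or r.camera_model(name); K=m["K"]; px=np.atleast_2d(np.array(px,float))
    d=(px-K[:2,2])/[K[0,0],K[1,1]]
    if name=="wrist":
        t=np.linalg.norm(d,axis=1,keepdims=True)+1e-9
        v=np.hstack([d/t*np.sin(t),np.cos(t)])
    else: v=np.hstack([d,np.ones((len(d),1))])
    A=R(m["rvec"]); return -A.T@np.ravel(m["tvec"]), v@A
def plane(name,px,z,m=None):
    c,v=rays(name,px,m); return c+v*((z-c[2])/v[:,2:])
def tri(obs):  # list of (name,px,m) -> point nearest the rays, residual mm
    A=0;b=0;L=[]
    for n,p,m in obs:
        c,v=rays(n,p,m); v=v[0]/np.linalg.norm(v[0]); P=np.eye(3)-np.outer(v,v); A=A+P;b=b+P@c;L.append((P,c))
    x=np.linalg.solve(A,b); return x,[np.linalg.norm(P@(x-c)) for P,c in L]
def proj(name,X,m=None):
    m=m or r.camera_model(name); q=(R(m["rvec"])@np.atleast_2d(X).T).T+np.ravel(m["tvec"]); K=m["K"]
    if name=="wrist":
        rr=np.linalg.norm(q[:,:2],axis=1,keepdims=True); d=q[:,:2]/rr*np.arctan2(rr,q[:,2:])
    else: d=q[:,:2]/q[:,2:]
    return d*[K[0,0],K[1,1]]+K[:2,2]
def todelta(p):  # world target TCP -> tool-axis shift (from measured pose)
    s=r.state(); return R(s["ee_rot"]).T@(np.array(p)-s["eef_pos"])
E
python3 - <<'E'
from h import *
for n,p,z in [("roll",(279,212),30),("mand",(234,225),30),("board",(380,206),20),("dome",(447,237),40),("knob",(457,235),119),("bow",(388,264),16),("jawL",(326,261),17),("jawR",(338,227),17),("glassfoot",(448,159),0),("dishends",(211,234),15),("d2",(307,201),15)]:
    print(n,plane("top",p,z).round(0))
m=r.camera_model("wrist");print(m)
s=r.state();print(R(s["ee_rot"]).round(3)); A=R(m["rvec"]);print("cam in tool",R(s["ee_rot"]).T@(-A.T@m["tvec"]-s["eef_pos"]),(A@R(s["ee_rot"])).round(3))
E
```

```text
roll [[573. 277.  30.]]
mand [[531. 430.  30.]]
board [[588. -74.  20.]]
dome [[ 476. -295.   40.]]
knob [[ 479. -301.  119.]]
bow [[388. -94.  16.]]
jawL [[403. 118.  17.]]
jawR [[518.  74.  17.]]
glassfoot [[ 757. -330.    0.]]
dishends [[503. 512.  15.]]
d2 [[611. 180.  15.]]
{'K': array([[309.70691629,   0.        , 322.98515425],
       [  0.        , 309.70691629, 198.01482003],
       [  0.        ,   0.        ,   1.        ]]), 'rvec': array([-2.38835626,  1.59311518,  0.2544771 ]), 'tvec': array([-573.80292964,  -41.3536359 ,  379.53164289])}
[[ 0.923  0.384 -0.   ]
 [ 0.384 -0.923  0.002]
 [ 0.    -0.002 -1.   ]]
cam in tool [ 7.78059711e+01 -1.11925605e-01 -1.42163049e+02] [[ 0.     1.     0.   ]
 [-0.951  0.    -0.309]
 [-0.309 -0.     0.951]]
```

>>> {"method": "move_arm", "body": {
  "moves": [
    {"delta_pos": [376, -385, -20], "yaw": -46},
    {"delta_pos": [376, -385, -20], "yaw": -46},
    {"delta_pos": [376, -385, -20], "yaw": -46},
    {"delta_pos": [376, -385, -20], "yaw": -46},
    {"delta_pos": [376, -385, -20], "yaw": -46},
    {"delta_pos": [376, -385, -20], "yaw": -46},
    {"delta_pos": [376, -385, -20], "yaw": -46},
    {"delta_pos": [376, -385, -20], "yaw": -46},
    {"delta_pos": [376, -385, -20], "yaw": -46},
    {"delta_pos": [376, -385, -20], "yaw": -46},
    {"delta_pos": [376, -385, -20], "yaw": -46},
    {"delta_pos": [376, -385, -20], "yaw": -46}
  ],
  "gripper": 85
}}

```text
time: 1.3
eef_pos: [420.7, -27.2, 251.2]
ee_rot: [-2.589, -1.777, -0.002]
force: [-0.5, -0.3, 0.0]
gripper_width: 0.998
finger_force: 0.0
```

```bash
python3 - <<'E'
from h import *
import pickle
m=r.camera_model("wrist"); f=r.grab_frame("wrist"); pickle.dump((m,f),open("w1.pkl","wb"))
s=r.state();print(s["time"],s["eef_pos"],R(s["ee_rot"]).round(3))
cv2.imwrite("pics/w1.png",f[:,:,::-1])
E
```

```text
1.35 [420.15302283 -29.21855097 250.98953847] [[ 0.361  0.933 -0.001]
 [ 0.933 -0.361  0.   ]
 [-0.    -0.001 -1.   ]]
```

View pics/w1.png

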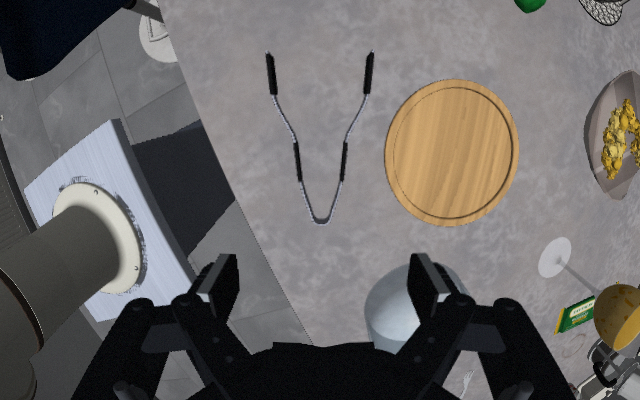

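The wrist view shows sleeves near (297,162) and (344,162), jaws near (271,73) and (369,73), the bow near (320,222), and the board near (452,153). Next I'll measure them.

```bash
cat >> h.py <<'E'
def blobs(mask,lo=30,hi=1e9):
    n,l,st,c=cv2.connectedComponentsWithStats(mask.astype(np.uint8),connectivity=8)
    return [(c[i],st[i],l==i) for i in range(1,n) if lo<st[i,4]<hi]
def board(m,f,z=21,name="wrist",roi=None):
    h=cv2.cvtColor(f,cv2.COLOR_RGB2HSV); k=(h[...,0]>8)&(h[...,0]<24)&(h[...,1]>70)&(h[...,2]>90)
    if roi: q=np.zeros_like(k); q[roi[1]:roi[3],roi[0]:roi[2]]=1; k&=q
    b=max(blobs(k),key=lambda b:b[1][4])
    c=max(cv2.findContours(b[2].astype(np.uint8),cv2.RETR_EXTERNAL,cv2.CHAIN_APPROX_NONE)[0],key=len)[:,0]
    p=plane(name,cv2.convexHull(c)[:,0],z,m)[:,:2]
    (x,y),a=circ(p); return x,y,a,b[1][:4]
def circ(p):
    for _ in range(3):
        A=np.c_[2*p,np.ones(len(p))]; s=np.linalg.lstsq(A,(p**2).sum(1),rcond=None)[0]
        rad=np.sqrt(s[2]+s[0]**2+s[1]**2); e=np.linalg.norm(p-s[:2],axis=1)-rad; p=p[abs(e)<max(2*e.std(),.5)]
    return s[:2],(rad,e.std())
E
python3 - <<'E'
from h import *
import pickle
m,f=pickle.load(open("w1.pkl","rb"))
print("board",board(m,f))
k=f.max(2)<60; k[235:]=0;k[:,:250]=0;k[:,390:]=0
P=[]
for c,st,_ in sorted(blobs(k),key=lambda b:b[0][1]):
    ys,xs=np.nonzero(_); w=plane("wrist",np.c_[xs,ys],16,m)[:,:2]; mu=w.mean(0); d=np.linalg.svd(w-mu,full_matrices=False)[2][0]
    e=(w-mu)@d; print(c.round(1),st,mu.round(1),"len",np.ptp(e).round(1),"dir",np.degrees(np.arctan2(d[1],d[0])).round(1))
E
```

```text
board (np.float64(588.0531186781146), np.float64(-74.09954782788145), (np.float64(99.09266406525639), np.float64(0.28707969421172996)), array([384,  79, 135, 148], dtype=int32))
[368.2  73.1] [364  52  10  43 274] [510.9  59.9] len 52.8 dir -116.7
[271.3  74.2] [266  53  12  43 293] [401.9 100.8] len 52.9 dir -104.1
[297.6 160.9] [294 141   8  41 164] [391.7 -11.2] len 51.1 dir -105.4
[343.  161.1] [340 141   7  41 151] [444.2 -31.6] len 50.7 dir -115.4
```

>>> {"method": "move_arm", "body": {
  "moves": [
    {"delta_pos": [6.5, -5, 50], "yaw": 0},
    {"delta_pos": [6.5, -5, 100], "yaw": 0},
    {"delta_pos": [6.5, -5, 150], "yaw": 0},
    {"delta_pos": [6.5, -5, 190], "yaw": 0},
    {"delta_pos": [6.5, -5, 220], "yaw": 0},
    {"delta_pos": [6.5, -5, 235], "yaw": 0},
    {"delta_pos": [6.5, -5, 245], "yaw": 0},
    {"delta_pos": [6.5, -5, 250], "yaw": 0},
    {"delta_pos": [6.5, -5, 251], "yaw": 0},
    {"delta_pos": [6.5, -5, 251], "yaw": 0}
  ]
}}

```text
time: 2.35
eef_pos: [418.5, -23.8, 1.0]
ee_rot: [2.595, 1.768, 0.001]
force: [0.1, -0.7, -0.3]
gripper_width: 0.99
finger_force: 0.0
```

>>> {"method": "move_arm", "body": {
  "moves": [
    {"delta_pos": [0, 0, 0], "yaw": 0},
    {"delta_pos": [0, 0, 0], "yaw": 0},
    {"delta_pos": [0, 0, 0], "yaw": 0},
    {"delta_pos": [0, 0, 0], "yaw": 0},
    {"delta_pos": [0, 0, 0], "yaw": 0},
    {"delta_pos": [0, 0, 0], "yaw": 0},
    {"delta_pos": [0, 0, 0], "yaw": 0}
  ],
  "gripper": 54
}}

```text
time: 3.05
eef_pos: [419.6, -23.6, 1.9]
ee_rot: [2.594, 1.767, 0.004]
force: [-1.2, 1.7, 8.6]
gripper_width: 0.639
finger_force: 10.7
```

>>> {"method": "move_arm", "body": {
  "moves": [
    {"delta_pos": [0, 0, -10], "yaw": 0},
    {"delta_pos": [0, 0, -30], "yaw": 0},
    {"delta_pos": [0, 0, -60], "yaw": 0},
    {"delta_pos": [0, 0, -100], "yaw": 0},
    {"delta_pos": [20, -5, -140], "yaw": 6},
    {"delta_pos": [60, -12, -170], "yaw": 14},
    {"delta_pos": [105, -20, -188], "yaw": 22},
    {"delta_pos": [150, -28, -188], "yaw": 30},
    {"delta_pos": [195, -36, -188], "yaw": 38},
    {"delta_pos": [235, -43, -188], "yaw": 46},
    {"delta_pos": [263, -48, -188], "yaw": 49},
    {"delta_pos": [263, -48, -188], "yaw": 49}
  ]
}}

```text
time: 4.25
eef_pos: [468.9, 243.1, 188.7]
ee_rot: [-3.094, -0.537, -0.001]
force: [0.8, -0.5, -1.3]
gripper_width: 0.636
finger_force: 8.6
```

```bash
cat > snap.py <<'E'
from h import *
import pickle,sys
t=sys.argv[1]
m=r.camera_model("wrist"); f=r.grab_frame("wrist"); s=r.state(); pickle.dump((m,f,s),open(t+".pkl","wb"))
print(s["time"],s["eef_pos"],s["force"].round(1),s["gripper_width"]*85.4,s["finger_force"]); print(R(s["ee_rot"]).round(3))
cv2.imwrite(f"pics/{t}.png",f[:,:,::-1])
E
python3 snap.py w2
```

```text
4.3 [468.69848188 240.97412408 188.46438827] [ 0.5 -1.2 -1.6] 54.2442314513532 8.599161420715973
[[ 0.941  0.339 -0.   ]
 [ 0.339 -0.941 -0.   ]
 [-0.     0.    -1.   ]]
```

View pics/w2.png

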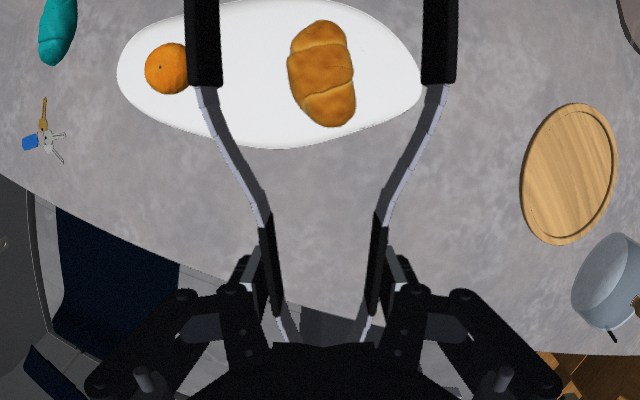

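The wrist view shows the tongs held square, the roll between the open jaws at (322,73), and the dish and mandarin at left. I'll measure the roll and dish from this frame.

```bash
cat >> h.py <<'E'
def roll(m,f,z,roi):
    h=cv2.cvtColor(f,cv2.COLOR_RGB2HSV); k=(h[...,0]>5)&(h[...,0]<24)&(h[...,1]>110)&(h[...,2]>70)
    q=np.zeros_like(k); q[roi[1]:roi[3],roi[0]:roi[2]]=1
    b=max(blobs(k&q),key=lambda b:b[1][4])
    c=max(cv2.findContours(b[2].astype(np.uint8),cv2.RETR_EXTERNAL,cv2.CHAIN_APPROX_NONE)[0],key=len)[:,0]
    p=plane("wrist",c,z,m)[:,:2]; (cx,cy),(w,l),a=cv2.minAreaRect(p.astype(np.float32))
    ys,xs=np.nonzero(b[2]); w2=plane("wrist",np.c_[xs,ys],z,m)[:,:2]; mu=w2.mean(0); d=np.linalg.svd(w2-mu,full_matrices=False)[2][0]
    if d[0]<0:d=-d
    return (cx,cy),(w,l,a),mu,np.degrees(np.arctan2(d[1],d[0])),b[1][:4]
E
python3 - <<'E'
from h import *
import pickle
m,f,s=pickle.load(open("w2.pkl","rb"))
for z in (20,28): print(roll(m,f,z,(240,0,410,140)))
print("board",board(m,f,roi=(500,90,640,250)))
# jaw/TCP line check: inner jaw edges
g=f.max(2)<55
for row in (20,50,80): x=np.nonzero(g[row])[0]; print(row,x[(x>180)&(x<240)][[0,-1]],x[(x>400)&(x<470)][[0,-1]])
w=(f.min(2)>165); b=max(blobs(w),key=lambda b:b[1][4]); print(b[1])
c=max(cv2.findContours(b[2].astype(np.uint8),0,1)[0],key=len)[:,0]
mm=r.camera_model("top"); ft=r.grab_frame("top")
w=(ft.min(2)>150); 
for b in blobs(w,300):
    if 200<b[0][0]<310 and 180<b[0][1]<250:
        ys,xs=np.nonzero(b[2]); 
        c=cv2.findContours(b[2].astype(np.uint8),0,1)[0][0][:,0]; p=plane("top",c,18,mm)[:,:2]; print("dish",cv2.minAreaRect(p.astype(np.float32)))
E
```

```text
((567.38623046875, 281.7563171386719), (110.01776885986328, 63.35182189941406, 27.36686134338379), array([567.71780907, 279.96983954]), np.float64(28.594115685333673), array([287,  20,  68, 107], dtype=int32))
((566.7354736328125, 281.4336242675781), (107.18687438964844, 61.721763610839844, 27.366687774658203), array([567.05837528, 279.69307613]), np.float64(28.594115685333687), array([287,  20,  68, 107], dtype=int32))
board (np.float64(589.0362240250959), np.float64(-72.10359324890806), (np.float64(99.15297087582854), np.float64(0.33930329202268544)), array([522, 103,  96, 142], dtype=int32))
20 [185 218] [423 457]
50 [186 220] [422 456]
80 [188 222] [421 454]
[  217     0   206   149 18980]
dish ((561.7785034179688, 350.4617004394531), (134.5479736328125, 339.0832824707031), 24.36300277709961)
dish ((489.024169921875, 281.790283203125), (64.27567291259766, 118.09654235839844), 12.875298500061035)
```

```bash
python3 - <<'E'
from h import *
import pickle
m,f,s=pickle.load(open("w2.pkl","rb"))
h=cv2.cvtColor(f,cv2.COLOR_RGB2HSV); k=(h[...,1]>70); q=np.zeros_like(k); q[0:140,240:410]=1
b=max(blobs(k&q),key=lambda b:b[1][4]); print(b[1])
c=max(cv2.findContours(b[2].astype(np.uint8),0,1)[0],key=len)[:,0]; p=plane("wrist",c,20,m)[:,:2]
for a in range(0,65,5):
    u=np.array([np.cos(np.radians(a)),np.sin(np.radians(a))]);v=np.array([-u[1],u[0]])
    L=p@u;W=p@v; ce=(L.max()+L.min())/2*u+(W.max()+W.min())/2*v
    pad=abs(L-(L.max()+L.min())/2)<25
    print(a,"len",np.ptp(L).round(1),"wid",np.ptp(W).round(1),"within pads",np.ptp(W[pad]).round(1),ce.round(1))
for row in (30,73,110): print(row,[tuple(f[row,x]) for x in range(280,370,6)])
E
```

```text
[ 287   20   69  107 5658]
0 len 103.1 wid 82.7 within pads 81.5 [570.  278.4]
5 len 105.6 wid 78.4 within pads 77.5 [569.9 278.9]
10 len 107.3 wid 74.6 within pads 73.7 [569.6 279.8]
15 len 108.3 wid 71.0 within pads 69.3 [569.2 280.6]
20 len 108.4 wid 67.0 within pads 66.0 [568.6 281.4]
25 len 109.8 wid 64.1 within pads 63.9 [567.5 282.1]
30 len 110.3 wid 63.8 within pads 63.8 [567.  281.5]
35 len 110.0 wid 66.0 within pads 65.0 [566.8 280.6]
40 len 108.9 wid 69.3 within pads 68.4 [566.9 279.4]
45 len 107.2 wid 72.5 within pads 71.6 [567.2 278.5]
50 len 104.9 wid 75.9 within pads 75.5 [567.6 277.6]
55 len 102.0 wid 79.1 within pads 78.4 [568.1 276.6]
60 len 99.7 wid 82.4 within pads 81.9 [568.9 276.5]
30 [(np.uint8(225), np.uint8(227), np.uint8(228)), (np.uint8(225), np.uint8(226), np.uint8(229)), (np.uint8(226), np.uint8(226), np.uint8(229)), (np.uint8(227), np.uint8(228), np.uint8(229)), (np.uint8(140), np.uint8(93), np.uint8(34)), (np.uint8(158), np.uint8(94), np.uint8(25)), (np.uint8(149), np.uint8(85), np.uint8(26)), (np.uint8(159), np.uint8(90), np.uint8(23)), (np.uint8(172),
[... 1000 characters left out ...]
31))]
110 [(np.uint8(229), np.uint8(230), np.uint8(231)), (np.uint8(231), np.uint8(231), np.uint8(233)), (np.uint8(229), np.uint8(230), np.uint8(231)), (np.uint8(229), np.uint8(230), np.uint8(232)), (np.uint8(148), np.uint8(119), np.uint8(72)), (np.uint8(147), np.uint8(95), np.uint8(35)), (np.uint8(146), np.uint8(82), np.uint8(21)), (np.uint8(164), np.uint8(97), np.uint8(26)), (np.uint8(179), np.uint8(110), np.uint8(34)), (np.uint8(172), np.uint8(105), np.uint8(32)), (np.uint8(161), np.uint8(94), np.uint8(30)), (np.uint8(152), np.uint8(91), np.uint8(28)), (np.uint8(132), np.uint8(84), np.uint8(26)), (np.uint8(229), np.uint8(230), np.uint8(231)), (np.uint8(229), np.uint8(228), np.uint8(231))]
```

>>> {"method": "move_arm", "body": {
  "moves": [
    {"delta_pos": [-4, 4, 30], "yaw": -4},
    {"delta_pos": [-4, 4, 70], "yaw": -4},
    {"delta_pos": [-4, 4, 100], "yaw": -4},
    {"delta_pos": [-4, 4, 118], "yaw": -4},
    {"delta_pos": [-4, 4, 118], "yaw": -4},
    {"delta_pos": [-4, 4, 118], "yaw": -4}
  ],
  "gripper": 53
}}

```text
time: 4.95
eef_pos: [467.1, 233.1, 71.0]
ee_rot: [3.076, 0.64, 0.001]
force: [0.1, -0.5, -0.4]
gripper_width: 0.622
finger_force: 8.9
```

```bash
python3 snap.py w3
```

```text
5.0 [467.87615785 233.49936763  71.8207091 ] [-0.1  0.8 -0.4] 53.24086133608607 8.909028741854161
[[ 0.917  0.399  0.002]
 [ 0.399 -0.917  0.   ]
 [ 0.002  0.001 -1.   ]]
```

View pics/w3.png

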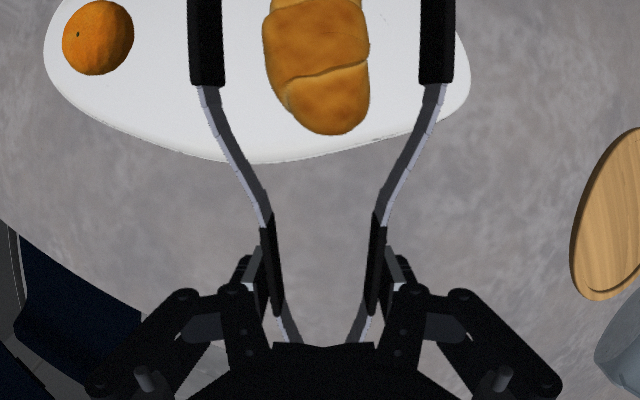

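The roll sits centred between the jaws (edges at 263 and 370, jaw inner faces at 225 and 420), and the right jaw is inside the dish outline. I'll descend.

>>> {"method": "move_arm", "body": {
  "moves": [
    {"delta_pos": [1, -1, 20], "yaw": 0},
    {"delta_pos": [1, -1, 35], "yaw": 0},
    {"delta_pos": [1, -1, 44], "yaw": 0},
    {"delta_pos": [1, -1, 50], "yaw": 0},
    {"delta_pos": [1, -1, 54], "yaw": 0},
    {"delta_pos": [1, -1, 54], "yaw": 0},
    {"delta_pos": [1, -1, 54], "yaw": 0}
  ]
}}

```text
time: 5.7
eef_pos: [467.9, 235.4, 16.9]
ee_rot: [-3.075, -0.642, -0.002]
force: [-0.3, 0.5, -1.4]
gripper_width: 0.621
finger_force: 8.9
```

>>> {"method": "move_arm", "body": {
  "moves": [
    {"delta_pos": [0, 0, 0], "yaw": 0},
    {"delta_pos": [0, 0, 0], "yaw": 0},
    {"delta_pos": [0, 0, 0], "yaw": 0},
    {"delta_pos": [0, 0, 0], "yaw": 0},
    {"delta_pos": [0, 0, 0], "yaw": 0}
  ],
  "gripper": 44
}}

```text
time: 6.2
eef_pos: [467.4, 235.3, 16.4]
ee_rot: [-3.075, -0.641, -0.0]
force: [-0.3, -0.8, -1.6]
gripper_width: 0.516
finger_force: 14.0
```

>>> {"method": "move_arm", "body": {
  "moves": [
    {"delta_pos": [0, 0, 0], "yaw": 0},
    {"delta_pos": [0, 0, 0], "yaw": 0},
    {"delta_pos": [0, 0, 0], "yaw": 0},
    {"delta_pos": [0, 0, 0], "yaw": 0},
    {"delta_pos": [0, 0, 0], "yaw": 0}
  ],
  "gripper": 40
}}

```text
time: 6.7
eef_pos: [467.4, 235.2, 16.3]
ee_rot: [-3.075, -0.641, -0.0]
force: [-0.1, -0.3, -1.1]
gripper_width: 0.478
finger_force: 49.9
```

>>> {"method": "move_arm", "body": {
  "moves": [
    {"delta_pos": [0, 0, -4], "yaw": 0},
    {"delta_pos": [0, 0, -8], "yaw": 0},
    {"delta_pos": [0, 0, -14], "yaw": 0},
    {"delta_pos": [0, 0, -20], "yaw": 0},
    {"delta_pos": [0, 0, -26], "yaw": 0},
    {"delta_pos": [0, 0, -32], "yaw": 0},
    {"delta_pos": [0, 0, -38], "yaw": 0},
    {"delta_pos": [0, 0, -44], "yaw": 0},
    {"delta_pos": [0, 0, -50], "yaw": 0},
    {"delta_pos": [0, 0, -56], "yaw": 0},
    {"delta_pos": [0, 0, -60], "yaw": 0},
    {"delta_pos": [0, 0, -60], "yaw": 0}
  ]
}}

```text
time: 7.9
eef_pos: [467.9, 235.4, 77.1]
ee_rot: [-3.075, -0.642, -0.002]
force: [-0.3, -0.2, -1.1]
gripper_width: 0.477
finger_force: 49.9
```

```bash
python3 snap.py w4; python3 -c "
from h import *
f=r.grab_frame('side');m=r.camera_model('side');w=r.camera_model('wrist');a=cv2.resize(f[180:330,240:440],(800,600),interpolation=1);cv2.imwrite('pics/mix4.png',a[:,:,::-1])"
```

```text
7.95 [467.56175041 235.30510462  76.59036719] [-0.8 -0.7 -1.9] 41.231572458622445 49.870513700006995
[[ 0.917  0.4    0.001]
 [ 0.4   -0.917  0.   ]
 [ 0.001  0.    -1.   ]]
```

View pics/mix4.png

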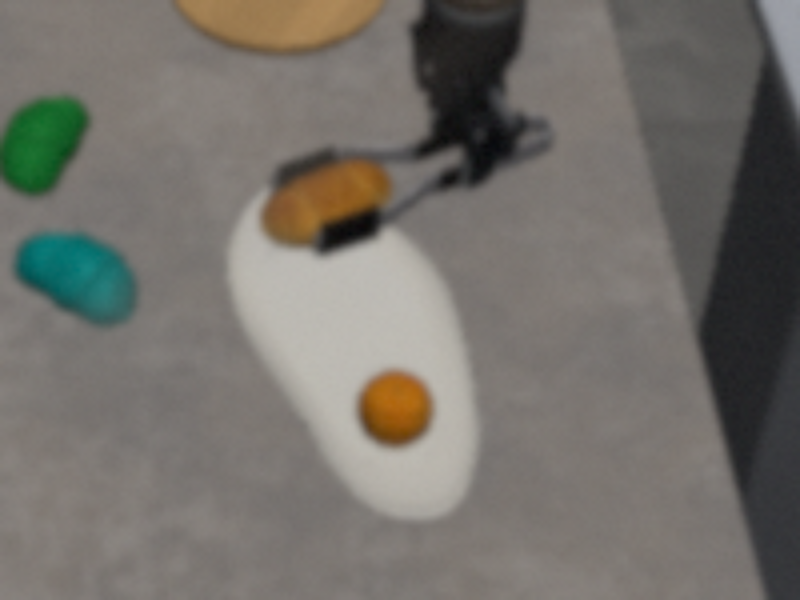

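View pics/w4.png

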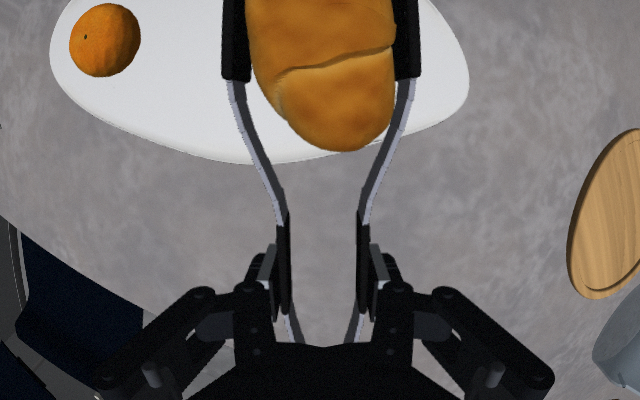

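The roll is held level and square in the jaws, and the mandarin is undisturbed. I'll carry it over the board.

>>> {"method": "move_arm", "body": {
  "moves": [
    {"delta_pos": [-5, 13, -20], "yaw": 1},
    {"delta_pos": [-15, 39, -33], "yaw": 3},
    {"delta_pos": [-27, 69, -33], "yaw": 6},
    {"delta_pos": [-39, 99, -33], "yaw": 8},
    {"delta_pos": [-51, 130, -33], "yaw": 11},
    {"delta_pos": [-63, 160, -33], "yaw": 13},
    {"delta_pos": [-75, 190, -33], "yaw": 16},
    {"delta_pos": [-87, 220, -33], "yaw": 18},
    {"delta_pos": [-98, 248, -33], "yaw": 21},
    {"delta_pos": [-107, 272, -33], "yaw": 23},
    {"delta_pos": [-113, 287, -33], "yaw": 23.6},
    {"delta_pos": [-113, 287, -33], "yaw": 23.6}
  ]
}}

```text
time: 9.2
eef_pos: [478.5, -74.8, 109.1]
ee_rot: [3.141, -0.005, -0.0]
force: [-0.0, -0.4, -1.5]
gripper_width: 0.481
finger_force: 50.0
```

```bash
python3 snap.py w5; python3 - <<'E'
from h import *
import pickle
m,f,s=pickle.load(open("w5.pkl","rb"))
h=cv2.cvtColor(f,cv2.COLOR_RGB2HSV)
m2=r.camera_model("top"); f2=r.grab_frame("top")
print(proj("wrist",[[588.5,-73,14]],m))
try: print(board(m2,f2,name="top",roi=(330,160,430,250)))
except Exception as e: print(e)
E
```

```text
9.25 [478.26449682 -73.50071147 108.98435291] [-0.3  1.4 -2.4] 40.86437861845986 49.99395813269075
[[ 1.    -0.002 -0.001]
 [-0.002 -1.     0.   ]
 [-0.001 -0.    -1.   ]]
[[319.61086253  58.98250056]]
(np.float64(590.8737127166219), np.float64(-75.24150412327435), (np.float64(99.05585115589469), np.float64(0.40977540380279404)), array([352, 178,  57,  56], dtype=int32))
```

View pics/w5.png

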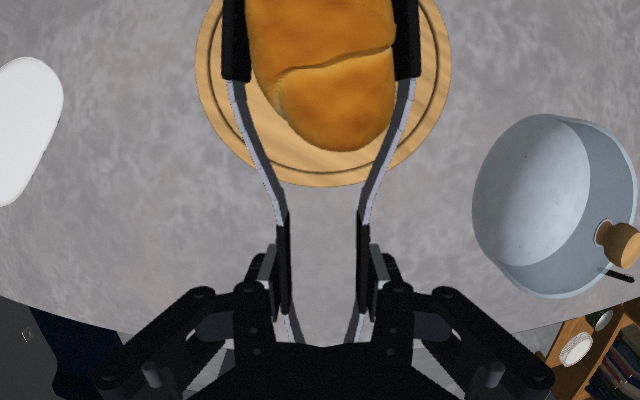

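The roll is centred over the board, so I'll lower it.

>>> {"method": "move_arm", "body": {
  "moves": [
    {"delta_pos": [1, 0, 20], "yaw": 0},
    {"delta_pos": [1, 0, 40], "yaw": 0},
    {"delta_pos": [1, 0, 55], "yaw": 0},
    {"delta_pos": [1, 0, 65], "yaw": 0},
    {"delta_pos": [1, 0, 72], "yaw": 0},
    {"delta_pos": [1, 0, 77], "yaw": 0},
    {"delta_pos": [1, 0, 80], "yaw": 0},
    {"delta_pos": [1, 0, 82], "yaw": 0},
    {"delta_pos": [1, 0, 84], "yaw": 0},
    {"delta_pos": [1, 0, 85], "yaw": 0},
    {"delta_pos": [1, 0, 85], "yaw": 0}
  ]
}}

```text
time: 10.4
eef_pos: [479.6, -73.1, 24.4]
ee_rot: [3.142, -0.001, 0.0]
force: [-0.4, -0.3, -1.2]
gripper_width: 0.481
finger_force: 50.0
```

>>> {"method": "move_arm", "body": {
  "moves": [
    {"delta_pos": [0, 0, 0.5], "yaw": 0},
    {"delta_pos": [0, 0, 1], "yaw": 0},
    {"delta_pos": [0, 0, 1.5], "yaw": 0},
    {"delta_pos": [0, 0, 1.5], "yaw": 0}
  ]
}}

```text
time: 10.8
eef_pos: [479.6, -73.1, 22.9]
ee_rot: [3.141, -0.001, 0.0]
force: [-0.8, 0.3, 1.5]
gripper_width: 0.481
finger_force: 50.2
```

>>> {"method": "move_arm", "body": {
  "moves": [
    {"delta_pos": [0, 0, 0], "yaw": 0},
    {"delta_pos": [0, 0, 0], "yaw": 0},
    {"delta_pos": [0, 0, 0], "yaw": 0}
  ],
  "gripper": 46
}}

```text
time: 11.1
eef_pos: [479.5, -73.0, 22.8]
ee_rot: [-3.142, 0.001, -0.0]
force: [0.4, -1.2, -0.8]
gripper_width: 0.538
finger_force: 12.3
```

>>> {"method": "move_arm", "body": {
  "moves": [
    {"delta_pos": [0, 0, 0], "yaw": 0},
    {"delta_pos": [0, 0, 0], "yaw": 0},
    {"delta_pos": [0, 0, 0], "yaw": 0},
    {"delta_pos": [0, 0, 0], "yaw": 0},
    {"delta_pos": [0, 0, 0], "yaw": 0}
  ],
  "gripper": 54
}}

```text
time: 11.6
eef_pos: [479.5, -73.0, 22.8]
ee_rot: [3.142, -0.001, 0.0]
force: [0.1, 0.2, -2.0]
gripper_width: 0.632
finger_force: 8.6
```

```bash
python3 snap.py w6
```

```text
11.65 [479.46820495 -72.96697781  22.78036183] [ 0.1 -0.3 -0.6] 53.95407837365393 8.633173187408829
[[ 1.    -0.001 -0.   ]
 [-0.001 -1.     0.   ]
 [-0.    -0.    -1.   ]]
```

View pics/w6.png

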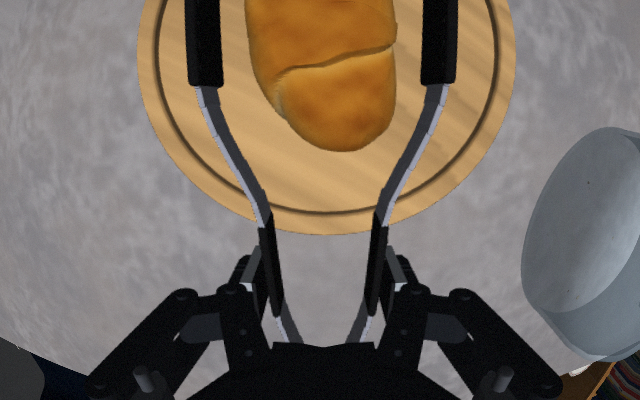

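The jaws are open and the roll rests on the board. Next I'll lift and return the tongs.

>>> {"method": "move_arm", "body": {
  "moves": [
    {"delta_pos": [0, 0, -15], "yaw": 0},
    {"delta_pos": [0, 0, -45], "yaw": 0},
    {"delta_pos": [0, 0, -85], "yaw": 0},
    {"delta_pos": [-5, -5, -100], "yaw": -8},
    {"delta_pos": [-15, -12, -100], "yaw": -16},
    {"delta_pos": [-25, -20, -100], "yaw": -24},
    {"delta_pos": [-35, -28, -100], "yaw": -32},
    {"delta_pos": [-45, -36, -100], "yaw": -40},
    {"delta_pos": [-55, -44, -100], "yaw": -48},
    {"delta_pos": [-60, -49, -100], "yaw": -56},
    {"delta_pos": [-60, -49, -100], "yaw": -64},
    {"delta_pos": [-60, -49, -100], "yaw": -69}
  ]
}}

```text
time: 12.85
eef_pos: [419.3, -23.7, 122.8]
ee_rot: [2.585, 1.785, 0.0]
force: [0.4, -0.1, -1.7]
gripper_width: 0.631
finger_force: 8.6
```

>>> {"method": "move_arm", "body": {
  "moves": [
    {"delta_pos": [0, 0, 30], "yaw": 0},
    {"delta_pos": [0, 0, 60], "yaw": 0},
    {"delta_pos": [0, 0, 85], "yaw": 0},
    {"delta_pos": [0, 0, 100], "yaw": 0},
    {"delta_pos": [0, 0, 110], "yaw": 0},
    {"delta_pos": [0, 0, 116], "yaw": 0},
    {"delta_pos": [0, 0, 119], "yaw": 0},
    {"delta_pos": [0, 0, 120.5], "yaw": 0},
    {"delta_pos": [0, 0, 120.5], "yaw": 0},
    {"delta_pos": [0, 0, 120.5], "yaw": 0}
  ]
}}

```text
time: 13.85
eef_pos: [420.0, -24.1, 2.8]
ee_rot: [2.589, 1.778, 0.001]
force: [-0.4, -1.0, -1.5]
gripper_width: 0.634
finger_force: 8.6
```

>>> {"method": "move_arm", "body": {
  "moves": [
    {"delta_pos": [0, 0, 0.7], "yaw": 0},
    {"delta_pos": [0, 0, 0.7], "yaw": 0},
    {"delta_pos": [0, 0, 0.7], "yaw": 0}
  ],
  "gripper": 59
}}

```text
time: 14.15
eef_pos: [419.6, -24.0, 1.7]
ee_rot: [2.59, 1.778, 0.0]
force: [0.3, -0.1, -1.4]
gripper_width: 0.696
finger_force: 7.1
```

>>> {"method": "move_arm", "body": {
  "moves": [
    {"delta_pos": [0, 0, 0], "yaw": 0},
    {"delta_pos": [0, 0, 0], "yaw": 0},
    {"delta_pos": [0, 0, 0], "yaw": 0},
    {"delta_pos": [0, 0, 0], "yaw": 0},
    {"delta_pos": [0, 0, 0], "yaw": 0}
  ],
  "gripper": 85
}}

```text
time: 14.65
eef_pos: [419.6, -24.0, 1.6]
ee_rot: [2.59, 1.779, 0.0]
force: [-0.1, 0.2, 0.4]
gripper_width: 0.997
finger_force: 0.0
```

>>> {"method": "move_arm", "body": {
  "moves": [
    {"delta_pos": [0, 0, -10], "yaw": 0},
    {"delta_pos": [0, 0, -30], "yaw": 0},
    {"delta_pos": [0, 0, -70], "yaw": 0},
    {"delta_pos": [0, 0, -120], "yaw": 0},
    {"delta_pos": [0, 0, -170], "yaw": 0},
    {"delta_pos": [0, 0, -220], "yaw": 0},
    {"delta_pos": [0, 0, -248], "yaw": 0},
    {"delta_pos": [0, 0, -248], "yaw": 0}
  ]
}}

```text
time: 15.45
eef_pos: [422.1, -24.8, 255.6]
ee_rot: [2.582, 1.774, 0.01]
force: [0.8, -0.4, -0.8]
gripper_width: 0.997
finger_force: 0.0
```

```bash
python3 snap.py w7; python3 - <<'E'
from h import *
import pickle
m,f,s=pickle.load(open("w7.pkl","rb"))
print("board",board(m,f))
E
```

```text
15.5 [420.73517676 -24.34081796 252.54579892] [ 0.3  0.3 -0.6] 85.133670288724 0.0
[[ 0.359  0.933  0.006]
 [ 0.933 -0.359 -0.002]
 [ 0.     0.006 -1.   ]]
board (np.float64(588.098851089085), np.float64(-74.01931007074063), (np.float64(99.12964380219887), np.float64(0.2904148211105008)), array([381,  81, 133, 145], dtype=int32))
```

View pics/w7.png

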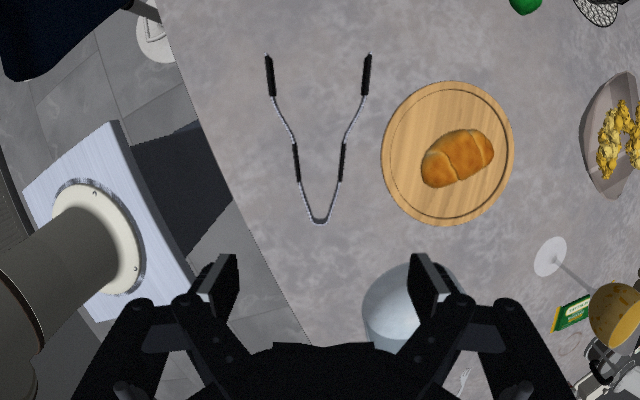

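The tongs lie flat on the table with sleeves near (296,162) and (341,162), and the roll is central on the board at (457,158). That was the last picture I may view. Next I'll go above the dome to measure the knob.

>>> {"method": "move_arm", "body": {
  "moves": [
    {"delta_pos": [-263, 79, -47], "yaw": 69},
    {"delta_pos": [-263, 79, -47], "yaw": 69},
    {"delta_pos": [-263, 79, -47], "yaw": 69},
    {"delta_pos": [-263, 79, -47], "yaw": 69},
    {"delta_pos": [-263, 79, -47], "yaw": 69},
    {"delta_pos": [-263, 79, -47], "yaw": 69},
    {"delta_pos": [-263, 79, -47], "yaw": 69},
    {"delta_pos": [-263, 79, -47], "yaw": 69},
    {"delta_pos": [-263, 79, -47], "yaw": 69},
    {"delta_pos": [-263, 79, -47], "yaw": 69},
    {"delta_pos": [-263, 79, -47], "yaw": 69},
    {"delta_pos": [-263, 79, -47], "yaw": 69}
  ]
}}

```text
time: 16.7
eef_pos: [398.8, -297.5, 296.4]
ee_rot: [-3.141, -0.002, 0.0]
force: [-0.3, 1.6, -0.1]
gripper_width: 0.993
finger_force: 0.0
```

```bash
cat > knob.py <<'E'
from h import *
import pickle,sys
m,f,s=pickle.load(open(sys.argv[1]+".pkl","rb"))
h=cv2.cvtColor(f,cv2.COLOR_RGB2HSV); k=(h[...,0]>5)&(h[...,0]<24)&(h[...,1]>70)&(h[...,2]>50)
p0=proj("wrist",[[478,-299,119]],m)[0]; print("expected px",p0)
for c,st,_ in blobs(k,100):
    cc=max(cv2.findContours(_.astype(np.uint8),0,1)[0],key=len)[:,0]
    if np.hypot(*(c-p0))<60: print(c.round(1),st,circ(plane("wrist",cc,119,m)[:,:2]))
E
python3 snap.py w8; python3 knob.py w8
```

```text
16.75 [ 398.89309283 -297.51845428  296.49547659] [ 1.  -0.4  0.7] 84.47903022698182 0.0
[[ 1.     0.001 -0.   ]
 [ 0.001 -1.     0.   ]
 [-0.    -0.    -1.   ]]
expected px [324.36702108  99.4197076 ]
[323.8 101.7] [309  87  31  30 732] (array([ 475.65158159, -298.37804482]), (np.float64(15.172764541281254), np.float64(0.27353479542750586)))
```

>>> {"method": "move_arm", "body": {
  "moves": [
    {"delta_pos": [112, -223, 0], "yaw": 0},
    {"delta_pos": [112, -223, 0], "yaw": 0},
    {"delta_pos": [112, -223, 0], "yaw": 0},
    {"delta_pos": [112, -223, 0], "yaw": 0},
    {"delta_pos": [112, -223, 0], "yaw": 0},
    {"delta_pos": [112, -223, 0], "yaw": 0},
    {"delta_pos": [112, -223, 0], "yaw": 0},
    {"delta_pos": [112, -223, 0], "yaw": 0}
  ]
}}

```text
time: 17.55
eef_pos: [510.7, -75.6, 296.6]
ee_rot: [3.141, -0.002, -0.0]
force: [-0.3, 1.2, -0.3]
gripper_width: 0.997
finger_force: 0.0
```

```bash
python3 snap.py w9; python3 - <<'E'
from h import *
import pickle
m,f,s=pickle.load(open("w9.pkl","rb"))
print("board",board(m,f)); print(roll(m,f,30,(230,10,420,200)))
# lip groove ring: dark thin edge inside the board
p0=proj("wrist",[[588.5,-74,14]],m)[0]; print(p0)
g=cv2.cvtColor(f,cv2.COLOR_RGB2GRAY).astype(float); c=np.array([588.1,-74.0]); pts=[]
for a in np.radians(range(0,360,4)):
    rr=np.arange(82,95,.5); q=proj("wrist",np.c_[c[0]+rr*np.cos(a),c[1]+rr*np.sin(a),np.full(len(rr),17.)],m).astype(np.float32)
    v=cv2.remap(g.astype(np.float32),q[:,:1],q[:,1:],1).ravel(); pts.append(c+rr[v.argmin()]*np.array([np.cos(a),np.sin(a)]))
print("groove",circ(np.array(pts)))
E
```

```text
17.6 [510.63219367 -75.96008398 296.55517153] [ 0.3 -0.1 -0.2] 85.51483735196388 0.0
[[ 1.    -0.002 -0.   ]
 [-0.002 -1.    -0.   ]
 [-0.     0.    -1.   ]]
board (np.float64(589.3797269765091), np.float64(-75.26665521681298), (np.float64(98.91393953726148), np.float64(0.11153356789553269)), array([250,  29, 146, 144], dtype=int32))
((589.522216796875, -75.41464233398438), (191.9340057373047, 190.76698303222656, 89.94905090332031), array([590.02288751, -75.30978039]), np.float64(-10.432268836784008), array([250,  29, 146, 143], dtype=int32))
[321.43049933 100.72421893]
groove (array([589.42153127, -75.2924449 ]), (np.float64(88.44783843170329), np.float64(0.26393086696663975)))
```

```bash
cat > rep.py <<'E'
from h import *
import sys
O=[]
for i in range(5):
    s=r.state(); m=r.camera_model("wrist"); f=r.grab_frame("wrist")
    if sys.argv[1]=="b": b=board(m,f)[:2]
    else:
        h=cv2.cvtColor(f,cv2.COLOR_RGB2HSV); k=(h[...,0]>5)&(h[...,0]<24)&(h[...,1]>70)&(h[...,2]>50); p0=proj("wrist",[[478,-299,119]],m)[0]
        _=min(blobs(k,100),key=lambda b:np.hypot(*(b[0]-p0)))[2]; b=circ(plane("wrist",max(cv2.findContours(_.astype(np.uint8),0,1)[0],key=len)[:,0],119,m)[:,:2])[0]
    O.append([*b,*s["eef_pos"]]); print(np.round(O[-1],2))
print("mean",np.mean(O,0).round(2))
E
python3 rep.py b
```

```text
[589.33 -75.2  510.63 -75.96 296.56]
[589.36 -75.27 510.65 -76.12 296.6 ]
[589.37 -75.29 510.66 -76.14 296.63]
[589.36 -75.25 510.68 -76.03 296.61]
[589.36 -75.3  510.75 -75.88 296.65]
mean [589.36 -75.26 510.67 -76.03 296.61]
```

>>> {"method": "move_arm", "body": {
  "moves": [
    {"delta_pos": [-112, 223, 0], "yaw": 0},
    {"delta_pos": [-112, 223, 0], "yaw": 0},
    {"delta_pos": [-112, 223, 0], "yaw": 0},
    {"delta_pos": [-112, 223, 0], "yaw": 0},
    {"delta_pos": [-112, 223, 0], "yaw": 0},
    {"delta_pos": [-112, 223, 0], "yaw": 0},
    {"delta_pos": [-112, 223, 0], "yaw": 0},
    {"delta_pos": [-112, 223, 0], "yaw": 0},
    {"delta_pos": [-112, 223, 0], "yaw": 0}
  ]
}}

```text
time: 18.75
eef_pos: [399.5, -296.6, 296.6]
ee_rot: [-3.141, -0.002, -0.0]
force: [-0.0, -0.2, 0.7]
gripper_width: 0.995
finger_force: 0.0
```

```bash
python3 rep.py k
```

```text
[ 475.63 -298.36  399.51 -296.64  296.64]
[ 475.61 -298.38  399.53 -296.67  296.67]
[ 475.58 -298.42  399.5  -296.73  296.65]
[ 475.57 -298.46  399.43 -296.87  296.66]
[ 475.5  -298.4   399.32 -297.04  296.66]
mean [ 475.58 -298.41  399.46 -296.79  296.66]
```

>>> {"method": "move_arm", "body": {
  "moves": [
    {"delta_pos": [40, 1.7, 20], "yaw": 0},
    {"delta_pos": [74.6, 1.7, 50], "yaw": 0},
    {"delta_pos": [74.6, 1.7, 95], "yaw": 0},
    {"delta_pos": [74.6, 1.7, 135], "yaw": 0},
    {"delta_pos": [74.6, 1.7, 165], "yaw": 0},
    {"delta_pos": [74.6, 1.7, 182], "yaw": 0},
    {"delta_pos": [74.6, 1.7, 191], "yaw": 0},
    {"delta_pos": [74.6, 1.7, 195], "yaw": 0},
    {"delta_pos": [74.6, 1.7, 195], "yaw": 0},
    {"delta_pos": [74.6, 1.7, 195], "yaw": 0},
    {"delta_pos": [74.6, 1.7, 195], "yaw": 0}
  ]
}}

```text
time: 20.1
eef_pos: [474.1, -300.2, 102.9]
ee_rot: [3.14, -0.001, 0.003]
force: [-0.5, 0.3, -1.1]
gripper_width: 0.996
finger_force: 0.0
```

```bash
python3 snap.py w10
```

```text
20.15 [ 474.0392685  -300.05838321  102.72473814] [ 0.1 -0.  -0.3] 85.00560486466433 0.0
[[ 1.    -0.001  0.001]
 [-0.001 -1.    -0.001]
 [ 0.001  0.001 -1.   ]]
```

>>> {"method": "move_arm", "body": {
  "moves": [
    {"delta_pos": [0, 0, 0], "yaw": 0},
    {"delta_pos": [0, 0, 0], "yaw": 0},
    {"delta_pos": [0, 0, 0], "yaw": 0},
    {"delta_pos": [0, 0, 0], "yaw": 0},
    {"delta_pos": [0, 0, 0], "yaw": 0},
    {"delta_pos": [0, 0, 0], "yaw": 0},
    {"delta_pos": [0, 0, 0], "yaw": 0},
    {"delta_pos": [0, 0, 0], "yaw": 0}
  ],
  "gripper": 26
}}

```text
time: 20.95
eef_pos: [473.5, -299.4, 101.7]
ee_rot: [-3.141, 0.001, -0.0]
force: [-0.2, 2.0, 2.2]
gripper_width: 0.354
finger_force: 59.2
```

```bash
python3 snap.py w11; python3 - <<'E'
from h import *
import pickle
for t in ("w10","w11"):
    m,f,s=pickle.load(open(t+".pkl","rb"))
    h=cv2.cvtColor(f,cv2.COLOR_RGB2HSV); k=(h[...,0]>5)&(h[...,0]<24)&(h[...,1]>70)&(h[...,2]>50); k[:150]=0
    print(t,[(c.round(1),st) for c,st,_ in blobs(k,60)])
E
```

```text
21.0 [ 473.49868754 -299.42988581  101.68445432] [0.6 2.8 2.3] 30.432096395781294 59.23626959323883
[[ 1.    -0.001  0.   ]
 [-0.001 -1.     0.   ]
 [ 0.    -0.    -1.   ]]
w10 [(array([ 86. , 164.7]), array([  32,  150,  110,   38, 2876], dtype=int32)), (array([318.6, 269. ]), array([ 285,  230,   68,   76, 3971], dtype=int32)), (array([586.8, 349.9]), array([566, 323,  42,  62, 446], dtype=int32)), (array([553.4, 334.9]), array([537, 324,  35,  23, 418], dtype=int32))]
w11 [(array([ 86. , 164.5]), array([  32,  150,  111,   37, 2823], dtype=int32)), (array([322.9, 269.2]), array([ 290,  229,   67,   78, 4068], dtype=int32)), (array([581.9, 358.3]), array([553, 323,  56,  77, 549], dtype=int32)), (array([547.5, 338.6]), array([528, 324,  44,  33, 670], dtype=int32))]
```

>>> {"method": "move_arm", "body": {
  "moves": [
    {"delta_pos": [0, 0, -5], "yaw": 0},
    {"delta_pos": [0, 0, -15], "yaw": 0},
    {"delta_pos": [0, 0, -30], "yaw": 0},
    {"delta_pos": [0, 0, -50], "yaw": 0},
    {"delta_pos": [0, 0, -70], "yaw": 0},
    {"delta_pos": [0, 0, -90], "yaw": 0},
    {"delta_pos": [0, 0, -100], "yaw": 0},
    {"delta_pos": [0, 0, -100], "yaw": 0}
  ]
}}

```text
time: 21.8
eef_pos: [474.4, -300.5, 204.0]
ee_rot: [3.138, -0.001, 0.005]
force: [0.4, -0.4, -5.6]
gripper_width: 0.354
finger_force: 60.0
```

```bash
python3 snap.py w12;python3 - <<'E'
from h import *
print(todelta([587.5,-74.9,r.state()["eef_pos"][2]]))
E
```

```text
21.85 [ 473.68455048 -299.82740556  202.31514983] [-0.7 -0.5 -5.4] 30.220316535988967 60.047632455825806
[[ 1.    -0.001  0.001]
 [-0.001 -1.    -0.001]
 [ 0.001  0.001 -1.   ]]
[ 1.13655826e+02 -2.25008064e+02 -1.37714141e-01]
```

>>> {"method": "move_arm", "body": {
  "moves": [
    {"delta_pos": [5, -10, 0], "yaw": 0},
    {"delta_pos": [16, -32, 0], "yaw": 0},
    {"delta_pos": [30, -60, 0], "yaw": 0},
    {"delta_pos": [45, -90, 0], "yaw": 0},
    {"delta_pos": [60, -120, 0], "yaw": 0},
    {"delta_pos": [75, -150, 0], "yaw": 0},
    {"delta_pos": [90, -178, 0], "yaw": 0},
    {"delta_pos": [102, -202, 0], "yaw": 0},
    {"delta_pos": [110, -218, 0], "yaw": 0},
    {"delta_pos": [113.8, -225, 0], "yaw": 0},
    {"delta_pos": [113.8, -225, 0], "yaw": 0},
    {"delta_pos": [113.8, -225, 0], "yaw": 0}
  ]
}}

```text
time: 23.05
eef_pos: [586.8, -75.0, 200.9]
ee_rot: [3.141, -0.001, -0.002]
force: [-0.7, 0.4, -5.6]
gripper_width: 0.354
finger_force: 60.2
```

```bash
python3 - <<'E'
from h import *
for i in range(4):
    r.grab_frame("top"); s=r.state(); print(s["eef_pos"],s["force"].round(1),s["ee_rot"])
print(todelta([587.5,-74.9,130]))
E
```

```text
[586.88993221 -75.30814612 201.14110985] [ 0.6 -0.2 -5.1] [ 3.14143091e+00 -2.31791158e-03 -1.64059286e-03]
[586.95635957 -75.46710751 201.32516146] [ 0.1 -0.2 -5.6] [ 3.14140532e+00 -2.90412735e-03 -1.04031449e-03]
[587.04541551 -75.48293042 201.47224776] [ 0.4 -0.6 -5.7] [ 3.14144879e+00 -3.03938619e-03 -5.58380750e-04]
[587.11820739 -75.42368726 201.56904834] [ 0.5 -0.  -5.3] [ 3.14142773e+00 -2.98668086e-03 -2.78310742e-04]
[ 0.39346612 -0.53612558 71.56889301]
```

>>> {"method": "move_arm", "body": {
  "moves": [
    {"delta_pos": [0.4, -0.4, 20], "yaw": 0},
    {"delta_pos": [0.4, -0.4, 40], "yaw": 0},
    {"delta_pos": [0.4, -0.4, 55], "yaw": 0},
    {"delta_pos": [0.4, -0.4, 65], "yaw": 0},
    {"delta_pos": [0.4, -0.4, 71], "yaw": 0},
    {"delta_pos": [0.4, -0.4, 71], "yaw": 0},
    {"delta_pos": [0.4, -0.4, 71], "yaw": 0},
    {"delta_pos": [0.4, -0.4, 71], "yaw": 0},
    {"delta_pos": [0.4, -0.4, 71], "yaw": 0}
  ]
}}

```text
time: 24.15
eef_pos: [588.4, -74.3, 131.5]
ee_rot: [3.141, -0.001, 0.002]
force: [-0.0, 0.3, -5.6]
gripper_width: 0.356
finger_force: 60.1
```

```bash
python3 - <<'E'
from h import *
for i in range(4):
    f=r.grab_frame("top"); s=r.state(); print(s["eef_pos"],s["force"].round(1),s["ee_rot"])
print(todelta([587.5,-74.9,116]))
m=r.camera_model("wrist"); f=r.grab_frame("wrist"); import pickle; pickle.dump((m,f,s),open("w13.pkl","wb"))
h=cv2.cvtColor(f,cv2.COLOR_RGB2HSV); k=(h[...,0]>5)&(h[...,0]<24)&(h[...,1]>70)&(h[...,2]>50); k[:150]=0
print([(c.round(1),st) for c,st,_ in blobs(k,60)])
E
```

```text
[588.2222203 -74.3265192 131.2686864] [-0.2  0.1 -4.7] [ 3.14121573e+00 -9.54833228e-04  1.74344448e-03]
[588.12116021 -74.27136612 131.12587129] [-0.1 -0.8 -4.9] [ 3.14130297e+00 -9.48136009e-04  1.37901882e-03]
[588.02073965 -74.21523397 130.98810644] [ 0.2 -0.1 -5.5] [ 3.14141760e+00 -8.76597948e-04  9.42495464e-04]
[587.93130928 -74.21739929 130.86834221] [-0.5  0.2 -5.2] [ 3.14146881e+00 -1.02272013e-03  6.36717619e-04]
[-0.4368924   0.68104545 14.86825053]
[(array([  1.7, 235.2]), array([  0, 222,   5,  27,  99], dtype=int32)), (array([323., 269.]), array([ 290,  229,   67,   78, 4074], dtype=int32)), (array([593.7, 364.5]), array([568, 335,  53,  65, 374], dtype=int32)), (array([548.6, 365.4]), array([543, 358,  12,  18,  85], dtype=int32))]
```

>>> {"method": "move_arm", "body": {
  "moves": [
    {"delta_pos": [0, 0.5, 0], "yaw": 0},
    {"delta_pos": [0, 0.5, 2], "yaw": 0},
    {"delta_pos": [0, 0.5, 4], "yaw": 0},
    {"delta_pos": [0, 0.5, 6], "yaw": 0},
    {"delta_pos": [0, 0.5, 7.5], "yaw": 0},
    {"delta_pos": [0, 0.5, 9], "yaw": 0},
    {"delta_pos": [0, 0.5, 10], "yaw": 0},
    {"delta_pos": [0, 0.5, 11], "yaw": 0},
    {"delta_pos": [0, 0.5, 12], "yaw": 0},
    {"delta_pos": [0, 0.5, 12], "yaw": 0},
    {"delta_pos": [0, 0.5, 12], "yaw": 0},
    {"delta_pos": [0, 0.5, 12], "yaw": 0}
  ]
}}

```text
time: 25.6
eef_pos: [587.9, -74.7, 118.7]
ee_rot: [3.142, -0.001, 0.0]
force: [0.2, -0.1, -5.5]
gripper_width: 0.355
finger_force: 60.1
```

>>> {"method": "move_arm", "body": {
  "moves": [
    {"delta_pos": [0, 0, 0.5], "yaw": 0},
    {"delta_pos": [0, 0, 1], "yaw": 0},
    {"delta_pos": [0, 0, 1.5], "yaw": 0},
    {"delta_pos": [0, 0, 2], "yaw": 0},
    {"delta_pos": [0, 0, 2.3], "yaw": 0},
    {"delta_pos": [0, 0, 2.3], "yaw": 0},
    {"delta_pos": [0, 0, 2.3], "yaw": 0},
    {"delta_pos": [0, 0, 2.3], "yaw": 0}
  ]
}}

```text
time: 26.4
eef_pos: [587.8, -74.7, 116.3]
ee_rot: [-3.142, 0.001, -0.0]
force: [-0.6, -0.2, -5.1]
gripper_width: 0.353
finger_force: 60.3
```

>>> {"method": "move_arm", "body": {
  "moves": [
    {"delta_pos": [0, 0, 0.3], "yaw": 0},
    {"delta_pos": [0, 0, 0.6], "yaw": 0},
    {"delta_pos": [0, 0, 0.9], "yaw": 0},
    {"delta_pos": [0, 0, 1], "yaw": 0},
    {"delta_pos": [0, 0, 1], "yaw": 0},
    {"delta_pos": [0, 0, 1], "yaw": 0}
  ]
}}

```text
time: 27.0
eef_pos: [588.1, -74.6, 115.8]
ee_rot: [-3.142, 0.001, -0.001]
force: [-2.2, 2.5, 1.4]
gripper_width: 0.353
finger_force: 60.8
```

The dome touched down at the expected height (TCP z 115.8), so I'll release it.

>>> {"method": "move_arm", "body": {
  "moves": [
    {"delta_pos": [0, 0, 0], "yaw": 0},
    {"delta_pos": [0, 0, 0], "yaw": 0},
    {"delta_pos": [0, 0, 0], "yaw": 0}
  ],
  "gripper": 38
}}

```text
time: 27.3
eef_pos: [588.1, -75.0, 115.6]
ee_rot: [3.141, -0.001, 0.001]
force: [-0.5, 0.4, 1.1]
gripper_width: 0.444
finger_force: 0.0
```

>>> {"method": "move_arm", "body": {
  "moves": [
    {"delta_pos": [0, 0, 0], "yaw": 0},
    {"delta_pos": [0, 0, 0], "yaw": 0},
    {"delta_pos": [0, 0, 0], "yaw": 0},
    {"delta_pos": [0, 0, 0], "yaw": 0},
    {"delta_pos": [0, 0, -10], "yaw": 0},
    {"delta_pos": [0, 0, -40], "yaw": 0},
    {"delta_pos": [0, 0, -80], "yaw": 0},
    {"delta_pos": [0, 0, -130], "yaw": 0},
    {"delta_pos": [-40, 0, -180], "yaw": 0},
    {"delta_pos": [-76, 0, -180], "yaw": 0},
    {"delta_pos": [-76, 0, -180], "yaw": 0},
    {"delta_pos": [-76, 0, -180], "yaw": 0}
  ],
  "gripper": 80
}}

```text
time: 28.5
eef_pos: [511.6, -74.7, 296.6]
ee_rot: [3.141, -0.002, 0.004]
force: [0.0, 0.1, -0.0]
gripper_width: 0.94
finger_force: 0.0
```

```bash
python3 - <<'E'
from h import *
for i in range(4): r.grab_frame("top")
m=r.camera_model("wrist"); f=r.grab_frame("wrist"); s=r.state(); print(s["time"],s["eef_pos"],s["force"],s["gripper_width"])
h=cv2.cvtColor(f,cv2.COLOR_RGB2HSV)
p0=proj("wrist",[[588.5,-75,133]],m)[0]; print(p0)
print("board",board(m,f))
g=cv2.medianBlur(cv2.cvtColor(f,cv2.COLOR_RGB2GRAY),3); x0,y0=p0.astype(int)
# knob: look for saturated blob near p0
for S in (90,110,130,150):
    k=(h[...,1]>S)&(h[...,0]>4)&(h[...,0]<26); q=np.zeros_like(k); q[max(0,y0-40):y0+40,x0-40:x0+40]=1
    for c,st,_ in blobs(k&q,200):
        cc=max(cv2.findContours(_.astype(np.uint8),0,1)[0],key=len)[:,0]; print(S,c.round(1),st,circ(plane("wrist",cc,133,m)[:,:2]))
E
```

```text
28.75 [512.25819249 -74.66917014 294.60703032] [ 0.48516024 -0.47900738  0.37799659] 0.9336639580785762
[323.04187144 102.24546997]
board (np.float64(589.3704482283206), np.float64(-75.222839126483), (np.float64(98.90982036551128), np.float64(0.1554654368681532)), array([250,  29, 147, 145], dtype=int32))
90 [322.3 100.6] [307  85  32  32 814] (array([590.15979679, -74.35360363]), (np.float64(15.229915021889317), np.float64(0.23220564718257514)))
110 [322.2 100.6] [307  85  32  32 788] (array([590.14287208, -74.25220249]), (np.float64(14.999324948185922), np.float64(0.26448186535418183)))
```

The knob is 1.2 mm from the board centre and nothing is being touched, so I'll hand in the job.

```bash
python3 -c "
from rig import r
print(r.close_job())"
```

```text
the job is handed in; nothing more can be done
None
```

The roll lies base down on the cake board under the seated dome (knob about 1.2 mm from the board's centre), the tongs are flat on the table, and the job was handed in at about 29 s; no verdict was returned.

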